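Crank the tube-cutting stop to its mark

TASK

Fit the loose crank by its hub fully down onto the square spindle of the tube-cutting jig, then let go, take it by its red handle and wind the spindle until the carriage's yellow pointer lines up with the line of the red rider clip on the scale. Leave the crank on the spindle, and do not shift the rider clip or disturb the small things standing about.

Things in the scene. Friction and masses are not known exactly. Their poses are not given: they have to be found in the camera images.
- jig: length-stop jig for cutting thin tube, fixed to the bench: aluminium base 96 x 300 x 12 mm, at one end a blue 64 x 64 mm drive block (48 mm high, on it a steel collar 32 mm wide, top at 54 mm), at the other a blue saw guide. Origin on the bench under the spindle's upright axis, z up; the base spans y = -265 to +35, x = -48 to +48 mm. The black carriage (48 mm high) runs along its -y.
- spindle_seat (a point): point on the spindle's axis at the top of the collar, 54 mm above the bench, where the seated crank's underside rests; axes as the jig's
- spindle (a joint): turn of the upright square steel spindle, rad, 0 to 40, growing clockwise seen from above. 12 mm across flats, 22 mm above the collar, then an 8 mm square pilot 3 mm higher. At 0 and each quarter turn its flats are parallel to the jig's x and y. Turns stiffly (0.08 N m, 1.6 N at the crank handle) and stays where it is left.
- slide (a joint): travel of the black carriage with the yellow pointer, m, growing along the jig's -y; geared to the spindle: one clockwise turn moves it 16 mm onward (2.546 mm per rad). Ends at 0 and 0.100. The screw locks: it cannot be pushed along by hand.
- rider (a joint): place of the red rider clip, m, on the carriage's scale: the pointer lines up when slide equals rider. It always starts 14 to 38 mm further on than the carriage. It sits stiffly (5 N) on the outer side of the ledge, 30 mm high.
- pointer (a point): tip of the yellow pointer blade, 29 mm above the bench, over the white scale (black ticks every 5 mm) along the jig's -x side
- rider_line (a point): end of the red line of the rider clip over the scale, 29 mm above the bench; axes as the jig's; same x and z in the jig as the pointer
- crank: loose steel crank, 0.32 kg, standing on its hub. Origin at the centre of the hub's underside, z up. Hub 28 x 28 x 44 mm, flat sides along x and y; in its underside a square socket 13.8 mm wide, 26 mm deep, parallel to the sides, fits the spindle four ways. A flat arm (16 mm wide, 26 to 36 mm high) runs from the hub along +x to the handle.
- handle: the crank's upright red handle; origin at its middle, 57 mm above the hub's underside and 50 mm along the crank's +x from the hub's axis; the handle is plastic, 16 mm in diameter, from 37 to 77 mm above the hub's underside, and spins freely on its upright pin
- pigment_pot: small pigment pot with black cap, 29 mm in diameter, 52 mm high, origin at the centre of its underside
- dropper: blue dropper bottle with white cap, 20 mm in diameter, 67 mm high, origin at the centre of its underside
- bottle_cap: salmon bottle cap, 33 mm in diameter, 22 mm high, origin at the centre of its underside
Mind the look-alikes: they are no part of the job. Leave any pink or purple look-alike of the crank alone.

How it is judged:
By the outcome, as a careful person would: the job done as asked, in the order asked, and still so for the second after the job is handed in, with the robot touching nothing.
It also fails if it takes over 72 s, if anything falls off the work surface, if the arm or the gripper's body presses on something with over 40 N, if the wrist force passes 120 N, or if a joint passes its speed limit or range.

ROBOT

A 7-joint arm with a two-finger parallel gripper is mounted at the origin on the work surface; the furniture and walls round the work are solid. World frame = base frame: x ahead of the robot, y to its left, z up, the work surface at z = 0. Lengths are in mm, angles in degrees, forces in N, time in s.
With the tool pointing down it reaches from about 375 to 925 mm from the base axis. Payload 3.1 kg.
Tool frame: the origin (TCP) lies on the mounting face of the last link; the fingertips stand 173 mm ahead of it and the grasp point (between the pads) lies 155 mm ahead of it; z points along the fingers, y is the line along which they close (so a half turn about z gives the same grasp; the last joint's range is limited). The gripper opens to 85 mm and grips with 20 to 120 N. Pads are 22 mm wide; open, the fingers measure 114 mm over their backs; the gripper's body (76 mm by 85 mm) begins 54 mm behind the grasp point. The pads swing forward as they close: fully open they stand 13 mm farther back than shut.
Start: joints at [60.745, 21.939, 2.515, 91.553, -1.026, 66.532, -2.859], TCP at [260.781, -595.399, 404.669] pointing down, gripper open.
Joint ranges: [-149.38, 149.38], [-23.57, 123.04], [-84.95, 90], [0, 143.3], [-89.99, 269.99], [3.08, 112.72], [-163.45, 163.45]. Speed limits (degrees/s): [159.86, 159.86, 180, 180, 180, 180, 180].

INTERFACE

Orientations are given as [roll, pitch, yaw] about the fixed x, y, z axes, in that order (R = Rz(yaw) Ry(pitch) Rx(roll)).
In Python, from plant import ctrl gives the robot as it stands. Calls block until the motion is done:
- ctrl.move_pose(position, orientation): joint-space move of the TCP to a pose.
- ctrl.line_to(position, rotation=None, speed=150, max_force=None): straight line of the TCP; rotation=None keeps the orientation; speed is the mean speed in mm/s. With max_force (N) it stops when the force on the tool has changed by that much, and returns True; else False.
- ctrl.set_joints(angles): joint-space move.
- ctrl.gripper_to(opening, newtons=None): finger opening in mm; newtons is the grip in N (None keeps the last); returns when the fingers have stopped.
- ctrl.wait(seconds).
- ctrl.inverse_kinematics(position, orientation): joint angles nearest the present ones, or None.
- ctrl.snapshot(name): name is "scene" or "top"; returns (picture, depth): 400x640x3 uint8, red, green, blue; 400x640 float32, mm along the optical axis (not along the pixel's ray), 0 where there is no reading.
- ctrl.camera_info(name): a dict with "intrinsics" (3x3 intrinsics, pixels), "camera_from_world" (4x4, takes a point from world to camera coordinates). Camera axes: x right, y down, z forward; pixel columns grow to the right and rows downward; lengths in mm; the calibration is good to about 2 mm. A picture is of the moment at which its call begins. camera_info takes no time and is no camera call.
A pose or a line that the arm cannot do raises ctrl.MotionError and nothing moves.
- ctrl.close_job(): hands the job in; it is judged then, once.
Readings, each from a call of its own:
- ctrl.current_t(): time.
- ctrl.current_joint_positions(): joint angles.
- ctrl.current_qvel(): joint speeds.
- ctrl.current_tau(): joint torques, N m.
- ctrl.current_tcp_pos(): TCP position.
- ctrl.current_tool_rot(): TCP orientation.
- ctrl.current_force(): force on the tool from outside, world axes, zero at the start.
- ctrl.current_ft_torque(): the same for the moment, N m.
- ctrl.current_width(): finger opening in mm.
- ctrl.current_finger_force(): force on a finger pad.
Only numpy, scipy, OpenCV 4.12 (cv2) and the standard library are available. Lean on these libraries where they do the work, as an engineer would, in place of code of your own. Each camera call takes 0.05 s, during which the arm holds its last target. There are 200 camera calls.

## Working session

There is one attempt and no reset: what is moved stays moved. The work goes in short steps, each a Python script; the robot and the scene stay as the last script left them, time stands still between calls to the robot, and variables do not carry over. Pictures are saved under pics/ and viewed, at most 15 in all, crops included, and the job is handed in when it is done.

```bash
ls; mkdir -p pics; python3 - <<'E'
from plant import ctrl
import cv2,numpy as np
for n in("scene","top"):
    p,d=ctrl.snapshot(n);np.save(f"pics/{n}_d.npy",d);cv2.imwrite(f"pics/{n}0.png",p[...,::-1])
    c=ctrl.camera_info(n);print(n,np.round(c["intrinsics"],1).tolist(),np.round(c["camera_from_world"],3).tolist())
print(ctrl.current_t(),ctrl.current_tool_rot())
E
```

```text
pics
scene [[472.9, 0.0, 323.8], [0.0, 472.9, 203.5], [0.0, 0.0, 1.0]] [[0.715, -0.699, 0.016, -237.058], [-0.407, -0.435, -0.803, 361.892], [0.568, 0.568, -0.595, 491.65], [0.0, 0.0, 0.0, 1.0]]
top [[424.1, 0.0, 324.9], [0.0, 424.1, 196.8], [0.0, 0.0, 1.0]] [[0.024, -1.0, -0.004, 211.588], [-0.997, -0.023, -0.076, 507.808], [0.076, 0.006, -0.997, 879.101], [0.0, 0.0, 0.0, 1.0]]
0.1 [-1.79859872e+02  7.68103880e-03  2.36560959e+01]
```

View pics/top0.png

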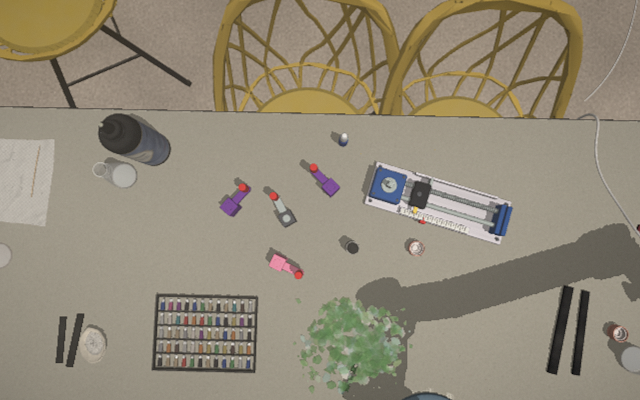

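View pics/scene0.png

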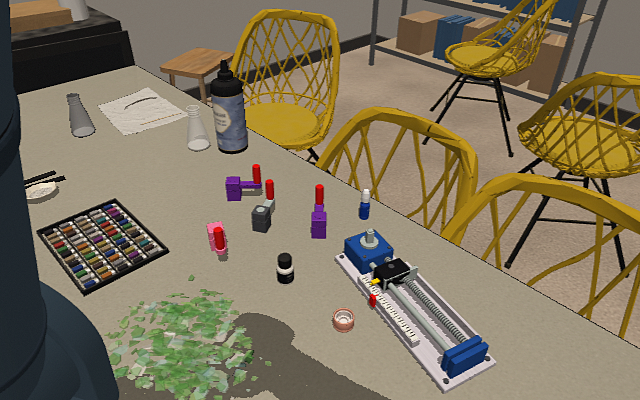

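Candidates for the crank, in the top view: purple at (235,203), grey steel at (283,210), purple at (325,180), pink at (286,265). The grey steel one with its red handle at (274,196) fits the description. I'll check it and the jig in enlarged crops.

```bash
python3 - <<'E'
import cv2,numpy as np
p=cv2.imread("pics/top0.png")
a=cv2.resize(p[150:262,358:518],None,fx=5,fy=5,interpolation=cv2.INTER_CUBIC);cv2.imwrite("pics/jig.png",a)
b=cv2.resize(p[180:240,255:315],None,fx=10,fy=10,interpolation=cv2.INTER_CUBIC);cv2.imwrite("pics/crank.png",b)
E
```

```text
(no output)
```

View pics/jig.png

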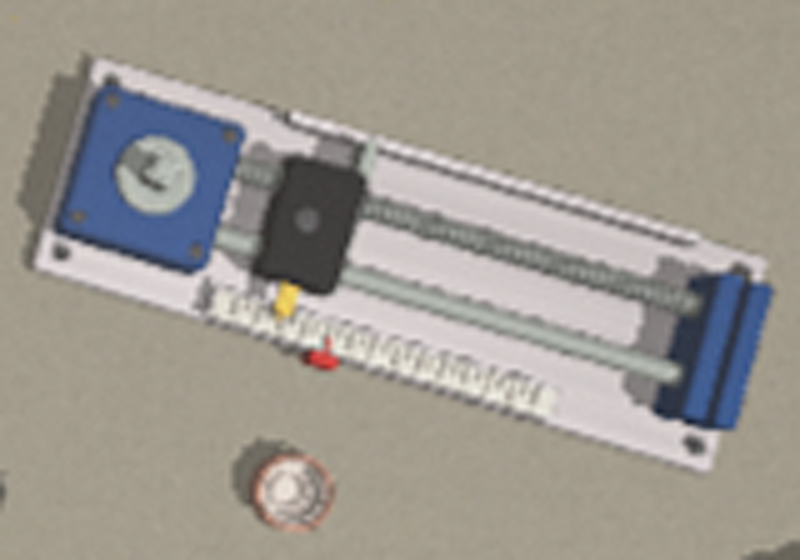

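View pics/crank.png

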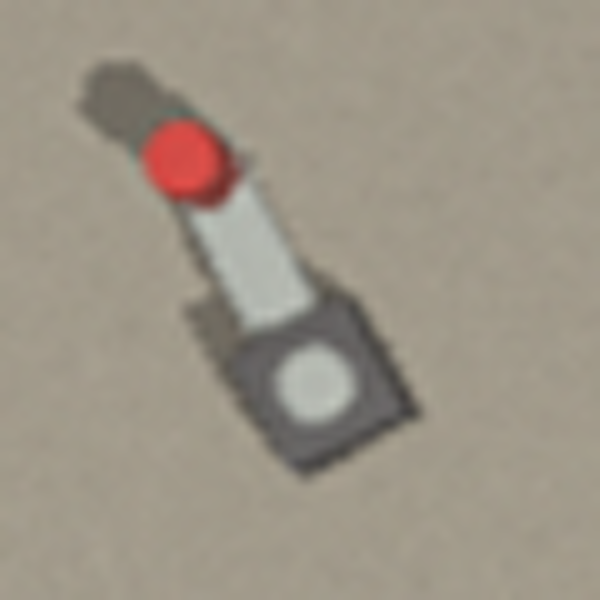

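Crank crop: grey hub with a steel disc centred at crop (315,384), red handle top at (185,160). The steel hub and arm confirm the choice. Jig crop: base corners at (93,57), (37,268), (712,468), (768,262); collar at (157,175); yellow pointer tip at about (288,316); red rider line at about (327,340).

```bash
cat > h.py <<'E'
import numpy as np,cv2
from scipy.optimize import least_squares
from plant import ctrl
def info(n):
    c=ctrl.camera_info(n);return np.array(c["intrinsics"]),np.array(c["camera_from_world"])
def ray(n,uv,z):
    K,T=info(n);R,t=T[:3,:3],T[:3,3];o=-R.T@t
    d=R.T@np.linalg.solve(K,[uv[0],uv[1],1]);return o+d*(z-o[2])/d[2]
def proj(n,P):
    K,T=info(n);q=K@(T[:3,:3]@np.asarray(P,float)+T[:3,3]);return q[:2]/q[2]
def full(u,v,x0,y0,f): return ((u+.5)/f-.5+x0,(v+.5)/f-.5+y0)
def Rz(a): return np.array([[np.cos(a),-np.sin(a),0],[np.sin(a),np.cos(a),0],[0,0,1]])
E
python3 - <<'E'
from h import *
J=lambda u,v:full(u,v,358,150,5)
C=lambda u,v:full(u,v,255,180,10)
obs=[((93,57),(48,35,12)),((37,268),(-48,35,12)),((712,468),(-48,-265,12)),((768,262),(48,-265,12)),((157,175),(0,0,54)),
 ((107,85),(32,32,48)),((245,127),(32,-32,48)),((195,272),(-32,-32,48)),((57,228),(-32,32,48))]
def res(p): return np.ravel([proj("top",np.array([p[0],p[1],0])+Rz(p[2])@np.array(P))-J(*uv) for uv,P in obs])
s=least_squares(res,[550,-200,-.27],x_scale=[100,100,1]);print("jig",s.x,np.degrees(s.x[2]));print(np.round(s.fun.reshape(-1,2),2).tolist())
print("collar ray",ray("top",J(157,175),54))
o=np.r_[s.x[:2],0];R=Rz(s.x[2])
for n,uv in(("ptr",(288,316)),("rider",(327,340))): print(n,R.T@(ray("top",J(*uv),29)-o))
h=ray("top",C(315,384),44);g=ray("top",C(185,160),77);print("hub",h,"handle",g,np.linalg.norm((g-h)[:2]),np.degrees(np.arctan2(*(g-h)[1::-1])))
for a in((228,368),(303,478),(418,413),(350,290)): print("corner",ray("top",C(*a),44))
d=np.load("pics/top_d.npy");K,T=info("top")
for u,v in((286,218),(273,195),(388,186)):
    z=d[v,u];print((T[:3,:3].T@(np.linalg.solve(K,[u,v,1])*z-T[:3,3])).round(1))
for n,P in(("hub",h),("handle",g),("seat",o+[0,0,54])): print(n,"scene px",proj("scene",P))
cv2.imwrite("pics/sc.png",cv2.resize(cv2.imread("pics/scene0.png")[170:300,240:440],None,fx=4,fy=4,interpolation=cv2.INTER_CUBIC))
E
```

```text
jig [ 5.27916382e+02  9.38214590e+01 -2.70219228e-01] -15.48242130755982
[[0.14, -0.19], [-1.29, 0.27], [-0.26, 1.22], [0.25, -0.92], [-0.4, 0.12], [-1.4, -0.81], [0.85, -0.31], [2.23, 0.4], [-0.16, 0.19]]
collar ray [528.17887017  93.01171148  54.        ]
ptr [-37.01835431 -72.36501959  29.        ]
rider [-41.948746   -90.68627989  29.        ]
hub [455.49938047 302.10332855  44.        ] handle [498.52380264 326.09218849  77.        ] 49.26018985048848 29.14245495905891
corner [458.36530158 320.09033575  44.        ]
corner [436.18278248 303.97859685  44.        ]
corner [450.04697314 280.76647021  44.        ]
corner [474.99090027 295.48707964  44.        ]
[455.4 302.2  44.4]
[499.8 326.6  74.2]
[523.6  97.2  69.5]
hub scene px [259.60461854 208.67515579]
handle scene px [268.41716731 180.40405604]
seat scene px [367.94932625 240.08315574]
```

View pics/sc.png

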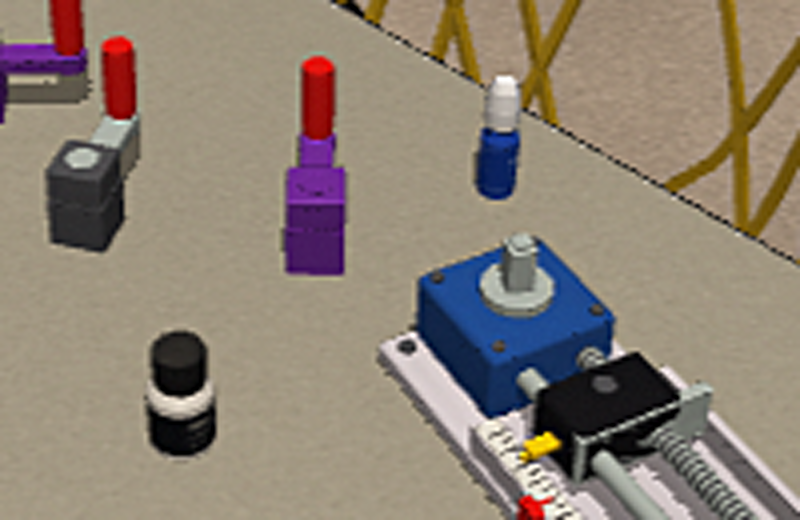

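The scene crop agrees: hub disc at (83,158) against a predicted (78,156), collar at about (517,288). The block-corner residuals are larger than I want, so I'll refine the jig pose with depth and check it against the sizes given.

```bash
python3 - <<'E'
from h import *
def cloud(n):
    d=np.load(f"pics/{n}_d.npy");K,T=info(n);v,u=np.mgrid[:400,:640]
    c=np.stack([u,v,np.ones_like(u)],-1)@np.linalg.inv(K).T*d[...,None]
    return ((c-T[:3,3])@T[:3,:3])[d>0]
def rect(P,name):
    r=cv2.minAreaRect(P[:,:2].astype(np.float32));print(name,len(P),np.round(r[0],1),np.round(r[1],1),round(r[2],2),"mean",P.mean(0).round(1))
for n in("top","scene"):
    W=cloud(n);near=lambda x,y,r:W[np.hypot(W[:,0]-x,W[:,1]-y)<r]
    A=near(528,93,60);print(n,"z hist",np.histogram(A[:,2],[-5,5,9,15,40,45,47,49,51,53,55,58,70,76,82])[0])
    rect(A[abs(A[:,2]-48)<1.2],"block")
    c=A[abs(A[:,2]-54)<1.5];rect(c,"collar")
    s=A[(A[:,2]>62)];rect(s,"spindle"); 
    B=near(498,-18,190);rect(B[abs(B[:,2]-12)<2],"base")
    H=near(455,302,30);rect(H[abs(H[:,2]-44)<1.2],"hub")
    h=near(498.5,326,25);rect(h[h[:,2]>70],"handle")
E
```

```text
top z hist [561  15 629 235  58 164 389 230  67  79  40  10  14  24]
block 458 [524.2  80.3] [92.3 62.8] 73.97 mean [526.6  88.5  48.1]
collar 117 [529.4  96.5] [51.7 52.8] 71.97 mean [529.4  94.2  54. ]
spindle 44 [528.8  94.7] [11.4 12.1] 59.61 mean [528.2  95.4  75.6]
base 2212 [465.   -6.8] [299.9 163.7] 74.35 mean [491.9 -28.2  12.1]
hub 91 [456.3 302.8] [27.3 27.8] 30.18 mean [456.3 303.1  44.1]
handle 51 [498.8 327.3] [13.9 14.3] 5.04 mean [498.9 327.   76.7]
scene z hist [251  43 361 489 143 344 315  26  70  55  14  53  26  22]
block 363 [522.8  78.7] [88.4 61.5] 74.23 mean [522.   83.2  47.6]
collar 91 [526.   91.2] [26.5 29.9] 32.06 mean [524.8  89.4  53.5]
spindle 82 [527.3  91.9] [13.1 12.7] 54.02 mean [525.8  90.7  71.7]
base 3233 [460.6  -8.6] [299.2 170.7] 74.55 mean [473.7 -60.   11.5]
hub 58 [454.9 300.7] [26.7 25.8] 31.48 mean [456.  299.4  43.7]
handle 45 [499.4 325.3] [16.5 13.7] 35.51 mean [496.7 324.1  74.5]
```

```bash
python3 - <<'E'
from h import *
a=cv2.resize(cv2.imread("pics/scene0.png")[222:254,352:388],None,fx=16,fy=16,interpolation=cv2.INTER_CUBIC)
b=cv2.resize(cv2.imread("pics/top0.png")[168:204,372:408],None,fx=14,fy=14,interpolation=cv2.INTER_CUBIC)[:512]
# overlay projected collar centre frames? keep plain
h=min(len(a),len(b));o=np.hstack([a[:h],b[:h]]);o=cv2.resize(o,None,fx=.73,fy=.73);cv2.imwrite("pics/sp.png",o);print(o.shape)
E
```

```text
(368, 788, 3)
```

View pics/sp.png

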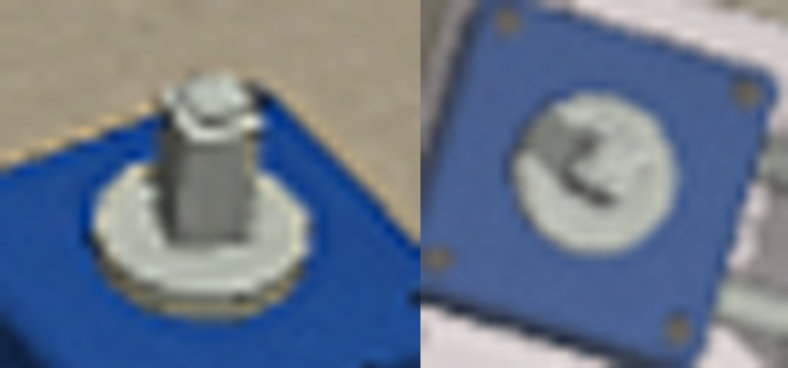

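```bash
python3 - <<'E'
from h import *
from scipy.ndimage import gaussian_filter1d
im=cv2.cvtColor(cv2.imread("pics/scene0.png"),cv2.COLOR_BGR2RGB).astype(float)
for r in range(232,243,2): print(r,im[r,362:380,0].astype(int).tolist())
rows=range(233,240)
def model(p):
    yaw,dx,dy,l,f,b,sg=p;out=[]
    for r in rows:
        # corner columns at the height seen on this row near spindle axis
        P0=ray0(r);cols=[]
        for k in range(4):
            a=yaw+np.pi/4+k*np.pi/2;c=np.array([528+dx+8.485*np.cos(a),93.2+dy+8.485*np.sin(a),P0]);cols.append((proj("scene",c)[0],c@np.array(F)))
        lo=min(cols)[0];hi=max(cols)[0];nr=min(cols,key=lambda c:c[1])[0]
        x=np.arange(362*8-4,380*8+4)/8.
        y=np.where(x<lo,b,np.where(x<nr,l,np.where(x<hi,f,b)));y=gaussian_filter1d(y,sg*8)
        out.append(np.interp(np.arange(363,379),x,y))
    return np.array(out)
K,T=info("scene");F=T[2,:3]
zs=np.linspace(50,90,81);vr=[proj("scene",[526,92,z])[1] for z in zs]
ray0=lambda r:np.interp(-r,-np.array(vr),zs)
obs=im[list(rows),363:379].copy()[...,0]
for y0 in(-60,-50,-40,-30,-20,-10,0):
    best=None
    for ini in((120,110),(100,140)):
        s=least_squares(lambda q:(model([np.radians(y0),q[0],-q[0],q[1],q[2],q[3],.5])-obs).ravel(),[0,*ini,40],diff_step=.02,x_scale=[1,20,20,20])
        if best is None or s.cost<best.cost:best=s
    print(y0,round(best.cost),best.x.round(1))
E
```

```text
232 [145, 102, 37, 29, 44, 174, 174, 100, 100, 133, 182, 221, 112, 18, 13, 70, 159, 169]
234 [20, 24, 21, 49, 68, 78, 100, 106, 109, 111, 115, 125, 60, 22, 28, 26, 17, 71]
236 [77, 190, 143, 77, 67, 90, 116, 118, 114, 115, 114, 136, 80, 25, 23, 28, 30, 26]
238 [186, 186, 195, 110, 61, 107, 118, 114, 114, 114, 113, 112, 174, 194, 129, 45, 21, 30]
240 [182, 181, 190, 113, 56, 111, 122, 115, 115, 114, 106, 128, 170, 179, 183, 201, 100, 18]
242 [181, 178, 179, 186, 100, 95, 108, 105, 106, 103, 98, 136, 170, 175, 176, 189, 91, 20]Traceback (most recent call last):
  File "<stdin>", line 25, in <module>
    return func(*args, **kwargs)
    result = trf(vector_fun.fun, vector_fun.jac, x0, f0, J0, lb, ub, ftol, xtol,
                 gtol, max_nfev, x_scale, loss_function, tr_solver,
                 tr_options.copy(), verbose, callback=callback_wrapped)
    return trf_no_bounds(
        fun, jac, x0, f0, J0, ftol, xtol, gtol, max_nfev, x_scale,
        loss_function, tr_solver, tr_options, verbose, callback=callback)
    f_new = fun(x_new)
    self._update_fun()
    ~~~~~~~~~~~~~~~~^^
    self.f = self.fun_wrapped(xp_copy(self.x))
             ~~~~~~~~~~~~~~~~^^^^^^^^^^^^^^^^^
    return np.atleast_1d(self.fun(x))
                         ~~~~~~~~^^^
    return self.f(x, *self.args, **self.kwargs)
           ~~~~~~^^^^^^^^^^^^^^^^^^^^^^^^^^^^^^
  File "<stdin>", line 25, in <lambda>
  File "<stdin>", line 12, in model
  File "h.py", line 10, in proj
    K,T=info(n);q=K@(T[:3,:3]@np.asarray(P,float)+T[:3,3]);return q[:2]/q[2]
        ~~~~^^^
  File "h.py", line 5, in info
    c=ctrl.camera_info(n);return np.array(c["intrinsics"]),np.array(c["camera_from_world"])
ValueError: time passes only in moves, steps and waits
```

```bash
python3 - <<'E'
from h import *
q=lambda p,y:ctrl.inverse_kinematics(p,[180,0,y])
print(ctrl.current_t())
for y in(30,-150):
    for n,p,yy in(("pre",[455.6,301.7,330],y),("grasp",[455.6,301.7,185],y),("place",[528,93.2,239],y+23),("placehi",[528,93.2,330],y+23),("w",[578,93,271],y-40)):
        a=q(p,yy);print(n,yy,None if a is None else np.round(a,0).tolist())
E
```

```text
0.1
pre 30 [5.0, 24.0, -51.0, 108.0, 22.0, 59.0, -115.0]
grasp 30 [-10.0, 32.0, -33.0, 112.0, 26.0, 42.0, -118.0]
place 53 [18.0, 27.0, -38.0, 113.0, 22.0, 47.0, -69.0]
placehi 53 [20.0, 19.0, -40.0, 110.0, 15.0, 56.0, -63.0]
w -10 [11.0, 27.0, -29.0, 105.0, 16.0, 52.0, -126.0]
pre -150 [11.0, 27.0, -59.0, 108.0, 27.0, 60.0, 61.0]
grasp -150 [1.0, 38.0, -47.0, 112.0, 38.0, 47.0, 53.0]
place -127 [41.0, 46.0, -71.0, 112.0, 51.0, 62.0, 90.0]
placehi -127 [43.0, 33.0, -71.0, 109.0, 35.0, 64.0, 101.0]
w -190 [19.0, 30.0, -40.0, 105.0, 23.0, 54.0, 49.0]
```

```bash
python3 - <<'E'
from h import *
hx,hy=455.7,301.8
ctrl.gripper_to(62)
ctrl.move_pose([hx,hy,330],[180,0,30]);print(ctrl.current_t())
ctrl.line_to([hx,hy,200],speed=200)
print("stopped",ctrl.line_to([hx,hy,186],speed=60,max_force=8),ctrl.current_tcp_pos(),ctrl.current_tool_rot())
ctrl.gripper_to(10,60);print(ctrl.current_width(),ctrl.current_finger_force(),ctrl.current_force(),ctrl.current_t())
f0=ctrl.current_force()
ctrl.line_to([hx,hy,320],speed=150)
print(ctrl.current_width(),ctrl.current_force()-f0,ctrl.current_t())
for n in("top","scene"):
    p,d=ctrl.snapshot(n);cv2.imwrite(f"pics/{n}1.png",p[...,::-1]);np.save(f"pics/{n}1_d.npy",d)
p=cv2.imread("pics/scene1.png")[80:280,180:420];cv2.imwrite("pics/sc1.png",cv2.resize(p,None,fx=3,fy=3,interpolation=cv2.INTER_CUBIC))
E
```

```text
3.6833
stopped False [455.60490627 301.65065262 185.86946813] [1.79990496e+02 2.24112245e-02 3.00006201e+01]
27.5666771541694 59.79085243307054 [ 0.62909316 -0.21108038  0.66978915] 5.2667
27.037986834641956 [-0.88774281 -0.1655191  -4.10623236] 6.3083
```

View pics/sc1.png

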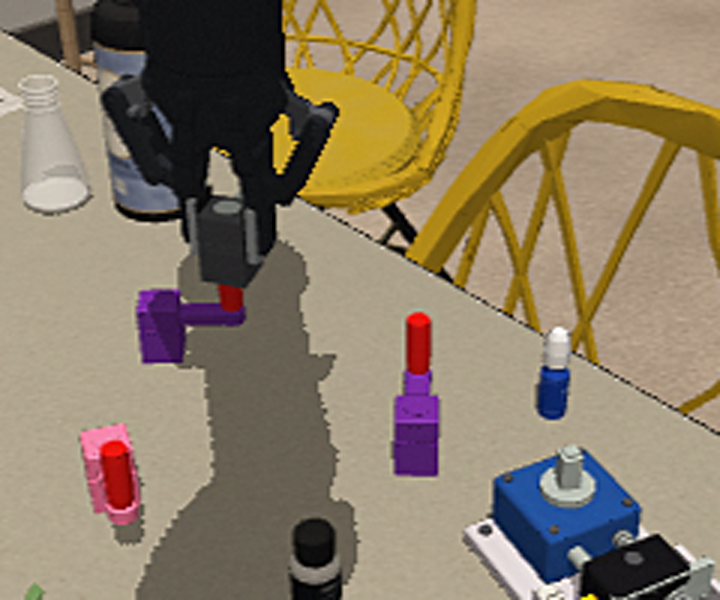

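Held: the grey hub is between the pads at about (228,240) with nothing else touched. Next, insertion with a force stop.

```bash
python3 - <<'E'
from h import *
sx,sy,yw=528.1,93.2,53
ctrl.move_pose([sx,sy,320],[180,0,yw]);print(ctrl.current_t())
ctrl.line_to([sx,sy,272],speed=120)
f0=ctrl.current_force();t0=ctrl.current_ft_torque()
for z in(262,250,240):
    r=ctrl.line_to([sx,sy,z],speed=30,max_force=10)
    print(z,r,ctrl.current_tcp_pos().round(2) if hasattr(ctrl.current_tcp_pos(),'round') else ctrl.current_tcp_pos(),np.round(ctrl.current_force()-f0,1),np.round(ctrl.current_ft_torque()-t0,2),ctrl.current_t())
    if r: break
E
```

```text
7.2917
262 False [528.16  93.23 262.03] [ 2.2 -0.6 -0.3] [ 0.07 -0.06  0.02] 8.325
250 False [528.11  93.4  249.81] [ 1.7  0.5 -1.5] [ 0.3  -0.24 -0.05] 8.875
240 True [528.32  93.32 240.42] [ 0.9 -0.6  7.5] [-0.11  0.02  0.04] 9.2417
```

```bash
python3 - <<'E'
from h import *
p=ctrl.current_tcp_pos()
ctrl.gripper_to(60);print(ctrl.current_width())
ctrl.line_to([p[0],p[1],330],speed=200)
a=np.radians(53);hx,hy=528.2+50*np.cos(a),93.3+50*np.sin(a)
ctrl.move_pose([440,-90,400],[180,0,53]);print(ctrl.current_t())
for n in("top","scene"):
    p,d=ctrl.snapshot(n);cv2.imwrite(f"pics/{n}2.png",p[...,::-1]);np.save(f"pics/{n}2_d.npy",d)
A=cv2.imread("pics/top2.png")[140:240,350:450];B=cv2.imread("pics/scene2.png")[190:290,330:430]
cv2.imwrite("pics/c2.png",cv2.resize(np.hstack([A,B]),None,fx=4,fy=4,interpolation=cv2.INTER_CUBIC))
for n in("top","scene"):
    d=np.load(f"pics/{n}2_d.npy");K,T=info(n);v,u=np.mgrid[:400,:640]
    W=((np.stack([u,v,np.ones_like(u)],-1)@np.linalg.inv(K).T*d[...,None]-T[:3,3])@T[:3,:3])[d>0]
    N=W[np.hypot(W[:,0]-528,W[:,1]-93)<90]
    h=N[(N[:,2]>124)&(N[:,2]<136)];b=N[abs(N[:,2]-98)<2]
    for m,q in(("handle",h),("hubtop",b)):
        if len(q):r=cv2.minAreaRect(q[:,:2].astype(np.float32));print(n,m,len(q),np.round(r[0],1),np.round(r[1],1),round(r[2],1),q.mean(0).round(1))
E
```

```text
60.193444857583444
11.125
top handle 59 [558.4 134. ] [14.  15.2] 6.0 [558.1 134.3 130.5]
top hubtop 165 [540.9 109.4] [66.1 27.5] 50.6 [529.   94.8  98.4]
scene handle 60 [558.2 131.7] [16.1 13. ] 11.3 [556.6 130.8 128.4]
scene hubtop 165 [538.9 105.5] [62.2 26.8] 51.5 [530.2  95.6  97.4]
```

View pics/c2.png

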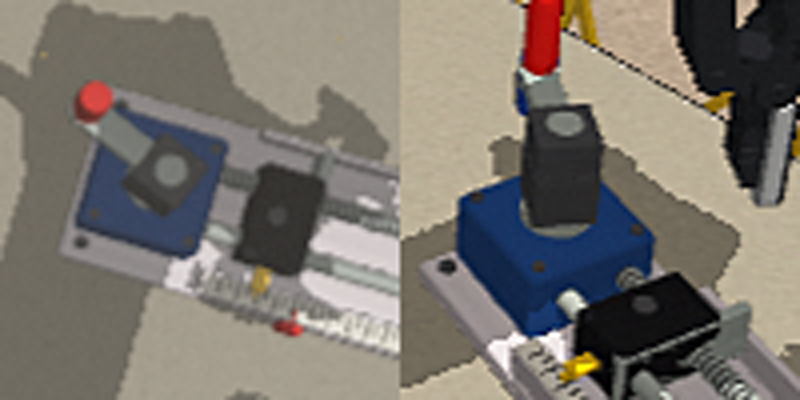

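Seated: hub top at z≈98 in both cameras, red handle at (558,133), which is 50 mm from the axis as expected. Pointer at (260,280) and red rider at (290,325) in the crop's left half. Next, measure the gap and wind most of it.

```bash
cat >> h.py <<'E'
JO=np.array([528.1,93.3,0]);JR=Rz(np.radians(-15.7))
def gap(n,im):
    """jig y of yellow and red blob centroids (z 29)"""
    hsv=cv2.cvtColor(im,cv2.COLOR_RGB2HSV);out={}
    v,u=np.mgrid[:400,:640]
    K,T=info(n);R=T[:3,:3];o=-R.T@T[:3,3];d=np.stack([u,v,np.ones_like(u)],-1)@np.linalg.inv(K).T@R
    P=(o+d*((29-o[2])/d[...,2])[...,None]-JO)@JR
    reg=(P[...,0]>-62)&(P[...,0]<-22)&(P[...,1]<-35)&(P[...,1]>-180)
    H,S,V=hsv[...,0],hsv[...,1],hsv[...,2]
    for k,m in(("y",(H>17)&(H<32)&(S>140)&(V>70)),("r",((H<7)|(H>173))&(S>140)&(V>60))):
        q=P[m&reg];out[k]=(len(q),)+tuple(np.round(q.mean(0)[:2],2)) if len(q) else None
    return out
C0=np.array([528.2,93.3])
def wind(a0,a1,z,yaw=53,step=15,r=50.2,speed=100,f0=0,lim=30):
    n=max(1,int(np.ceil(abs(a1-a0)/step)));m=0
    for a in np.linspace(a0,a1,n+1)[1:]:
        t=np.radians(a);ctrl.line_to([C0[0]+r*np.cos(t),C0[1]+r*np.sin(t),z],speed=speed)
        F=np.linalg.norm(np.array(ctrl.current_force())-f0);m=max(m,F)
        if F>lim: print("force stop",a,F);break
    return a,m
E
python3 - <<'E'
from h import *
for n in("top","scene"):
    for k in(0,2): print(n,k,gap(n,cv2.imread(f"pics/{n}{k}.png")[...,::-1].copy()))
z=270;t=np.radians(53);h=C0+50*np.array([np.cos(t),np.sin(t)])
ctrl.gripper_to(42)
ctrl.move_pose([h[0],h[1],320],[180,0,53])
print(ctrl.line_to([h[0],h[1],z],speed=100,max_force=8),ctrl.current_tcp_pos())
f0=np.array(ctrl.current_force());ctrl.gripper_to(5,40);print(ctrl.current_width(),ctrl.current_t())
print(wind(53,-7,z,f0=f0),np.round(ctrl.current_force()-f0,1),ctrl.current_t())
for n in("top","scene"):
    p,d=ctrl.snapshot(n);cv2.imwrite(f"pics/{n}3.png",p[...,::-1]);print(n,gap(n,p))
E
```

```text
top 0 {'y': (17, np.float64(-30.29), np.float64(-69.53)), 'r': (14, np.float64(-50.83), np.float64(-91.1))}
top 2 {'y': (15, np.float64(-31.05), np.float64(-69.3)), 'r': (14, np.float64(-51.02), np.float64(-90.99))}
scene 0 {'y': (44, np.float64(-29.94), np.float64(-66.93)), 'r': (77, np.float64(-53.89), np.float64(-98.19))}
scene 2 {'y': (42, np.float64(-29.91), np.float64(-67.18)), 'r': (75, np.float64(-53.94), np.float64(-98.48))}
False [558.19550415 133.41820224 269.66982203]
14.950361936482388 13.575
(np.float64(-7.0), np.float64(6.048359406644874)) [1.7 0.2 5.1] 14.7083
top {'y': (16, np.float64(-29.83), np.float64(-72.11)), 'r': (12, np.float64(-51.05), np.float64(-90.13))}
scene {'y': (44, np.float64(-29.96), np.float64(-69.49)), 'r': (75, np.float64(-53.78), np.float64(-98.47))}
```

```bash
python3 - <<'E'
from h import *
z=270;f0=np.array(ctrl.current_force())
print(wind(-7,-337,z,f0=f0,speed=120),ctrl.current_tcp_pos(),ctrl.current_width(),ctrl.current_t())
ims=[]
for n,(y,x) in(("top",(195,395)),("scene",(260,335))):
    p,d=ctrl.snapshot(n);cv2.imwrite(f"pics/{n}4.png",p[...,::-1]);print(n,gap(n,p))
    ims.append(cv2.resize(p[y:y+50,x:x+50,::-1],None,fx=8,fy=8,interpolation=cv2.INTER_CUBIC))
cv2.imwrite("pics/c4.png",np.hstack(ims))
E
```

```text
(np.float64(-337.0), np.float64(5.111220290297928)) [575.1989817  112.80578991 270.53438166] 14.988514998022046 20.4917
top {'y': (17, np.float64(-29.64), np.float64(-86.35)), 'r': (12, np.float64(-51.05), np.float64(-90.13))}
scene {'y': (44, np.float64(-29.8), np.float64(-84.27)), 'r': (76, np.float64(-53.84), np.float64(-98.42))}
```

View pics/c4.png

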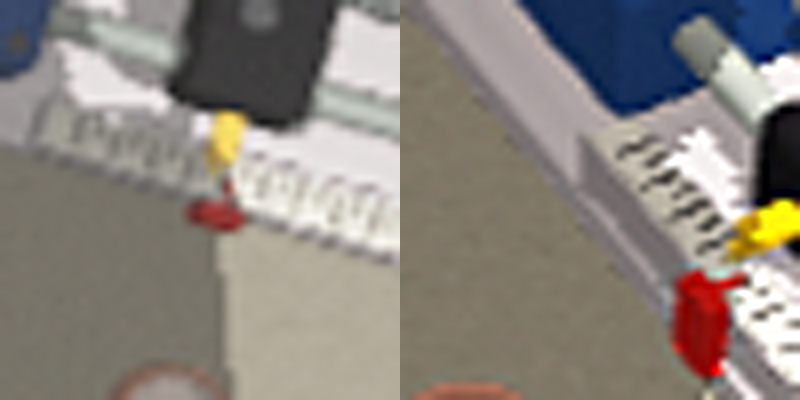

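```bash
python3 - <<'E'
from h import *
T=lambda u,v:full(u,v,395,195,8);S=lambda u,v:full(u-400,v,335,260,8)
for n,f,L in(("top",T,{"blade root":(232,118),"tip":(221,170),"line end":(228,183),"line root":(223,200)}),("scene",S,{"tip":(733,256),"bl mid":(768,228),"line end":(745,280),"line root":(722,287)})):
    for k,uv in L.items(): print(n,k,(JR.T@(ray(n,f(*uv),29)-JO)).round(1))
# expected px step in crop for 1 mm along -y
for n in("top","scene"):
    a=proj(n,JO+JR@np.array([-40,-88,29]));b=proj(n,JO+JR@np.array([-40,-98,29]));c=proj(n,JO+JR@np.array([-50,-88,29]));print(n,(b-a)*8,(c-a)*8)
im=cv2.imread("pics/top4.png")[...,::-1];print("rgb top")
for v in range(208,224): print(v,[tuple(int(k) for k in x) for x in im[v,419:428]])
E
```

```text
top blade root [-24.9 -86.7  29. ]
top tip [-38.8 -87.7  29. ]
top line end [-41.6 -90.4  29. ]
top line root [-46.2 -90.4  29. ]
scene tip [-39.2 -87.   29. ]
scene bl mid [-28.8 -84.   29. ]
scene line end [-40.7 -93.4  29. ]
scene line root [-45.7 -92.8  29. ]
top [36.86664005 11.23713928] [-10.61430132  36.6807254 ]
scene [28.34028238 33.61589697] [-42.30485141  17.64116996]
rgb top
208 [(78, 75, 75), (47, 47, 47), (44, 44, 46), (57, 51, 46), (55, 53, 49), (40, 41, 48), (48, 48, 52), (56, 54, 57), (59, 58, 58)]
209 [(190, 182, 183), (216, 208, 211), (168, 160, 151), (201, 174, 87), (236, 202, 95), (205, 171, 83), (126, 106, 59), (53, 49, 45), (50, 49, 49)]
210 [(215, 206, 208), (240, 236, 240), (222, 204, 181), (235, 208, 104), (249, 227, 107), (247, 219, 102), (206, 176, 109), (108, 101, 88), (46, 45, 46)]
211 [(217, 209, 211), (229, 224, 225), (230, 209, 157), (242, 217, 102), (245, 222, 105), (247, 224, 102), (237, 222, 179), (216, 208, 211), (212, 204, 206)]
212 [(175, 168, 171), (165, 158, 158), (192, 168, 110), (237, 208, 98), (245, 222, 105), (242, 220, 108), (237, 226, 20
[... 1017 characters left out ...]
144, 144, 140), (153, 141, 137), (148, 103, 98), (176, 157, 148), (229, 228, 217), (231, 227, 219), (193, 189, 179)]
220 [(98, 63, 62), (123, 65, 62), (154, 88, 87), (159, 95, 91), (139, 82, 80), (127, 115, 111), (218, 216, 206), (242, 241, 234), (234, 232, 225)]
221 [(109, 49, 47), (142, 56, 53), (155, 56, 55), (153, 56, 54), (142, 58, 56), (147, 74, 72), (161, 130, 125), (170, 165, 159), (196, 191, 184)]
222 [(102, 47, 47), (121, 50, 46), (140, 56, 53), (149, 56, 52), (151, 58, 55), (153, 50, 47), (135, 78, 71), (126, 116, 111), (152, 148, 147)]
223 [(117, 104, 95), (114, 92, 84), (121, 74, 69), (120, 54, 52), (118, 44, 43), (145, 76, 69), (163, 135, 122), (170, 163, 149), (163, 157, 146)]
```

```bash
python3 - <<'E'
from h import *
z=270;f0=np.array(ctrl.current_force())
print(wind(-337,-402,z,f0=f0,speed=120),ctrl.current_t())
ims=[]
for n,(y,x) in(("top",(200,408)),("scene",(272,360))):
    p,d=ctrl.snapshot(n);cv2.imwrite(f"pics/{n}5.png",p[...,::-1]);print(n,gap(n,p))
    ims.append(cv2.resize(p[y:y+28,x:x+28,::-1],(400,400),interpolation=cv2.INTER_CUBIC))
    if n=="top":
        q=p.astype(int)
        for v in range(208,222): print(v,"Y",np.minimum(q[v,418:430,0],q[v,418:430,1]).astype(int).__sub__(q[v,418:430,2]).tolist(),"R",(q[v,418:430,0]-q[v,418:430,1]).tolist())
cv2.imwrite("pics/c5.png",np.hstack(ims))
E
```

```text
(np.float64(-402.0), np.float64(3.563536719814543)) 21.8417
top {'y': (18, np.float64(-30.23), np.float64(-89.81)), 'r': (15, np.float64(-51.16), np.float64(-90.59))}
208 Y [-1, 1, 1, 0, 1, -2, -4, -3, -1, -1, -1, 1] R [5, 4, 1, 2, 0, 0, -1, 0, 0, 3, 3, 2]
209 Y [0, 0, 0, -1, 0, 62, 83, 45, 3, -2, -1, -1] R [6, 5, 5, 7, 7, 27, 33, 20, 3, -2, 0, 3]
210 Y [0, 0, -1, -1, 0, 68, 116, 106, 86, 45, -1, 1] R [6, 5, 6, 7, 8, 27, 28, 35, 34, 18, 0, 2]
211 Y [0, -1, -1, -3, 5, 88, 120, 118, 102, 23, -2, -1] R [5, 5, 8, 5, 10, 23, 20, 23, 32, 17, 6, 4]
212 Y [1, 0, -2, -5, 21, 105, 116, 119, 70, 8, -3, -2] R [4, 6, 7, 7, 16, 30, 22, 21, 20, 8, 5, 10]
213 Y [7, 6, 4, 0, 59, 117, 116, 121, 39, -3, -2, -1] R [5, 6, 4, 6, 26, 24, 23, 19, 12, 4, 5, 6]
214 Y [8, 11, 8, 10, 97, 121, 117, 113, 38, -5, -1, 0] R [4, 6, 4, 5, 25, 20, 24, 23, 20, 5, 8, 5]
215 Y [7, 10, 11, 6, 51, 97, 119, 85, 18, 3, 0, -2] R [4, 6, 5, 3, 16, 33, 26, 26, 11, 6, 8, 9]
216 Y [6, 11, 12, 6, 28, 53, 35, 23, 8, 8, 6, 7] R [2, 5, 5, 3, 14, 20, 7, 10, 6, 2, 6, 6]
217 Y [7, 11, 7, 8, 12, 23, 13, 7, 10, 9, 10, 8] R [3, 7, 3, 3, 4, 48, 14, 4, 3, 5, 5, 3]
218 Y [4, 10, 7, 7, 8, 6, 12, 7, 8, 10, 11, 10] R [4, 6, 2, 1, 4, 87, 32, 1, 2, 5, 5, 4]
219 Y [0, 4, 9, 5, 6, 6, 12, 7, 11, 10, 12, 8] R [2, 4, 3, -3, 10, 72, 23, -1, 3, 4, 6, 3]
220 Y [4, 1, 2, 2, 3, 5, 7, 4, 6, 9, 8, 9] R [18, 34, 55, 85, 104, 95, 22, -3, 0, 2, 4, 3]
221 Y [6, 2, 4, 4, 5, 3, 3, 6, 6, 6, 9, 6] R [36, 60, 82, 131, 154, 145, 111, 54, 6, 4, 5, 2]
scene {'y': (44, np.float64(-29.57), np.float64(-87.27)), 'r': (73, np.float64(-54.06), np.float64(-98.62))}
```

View pics/c5.png

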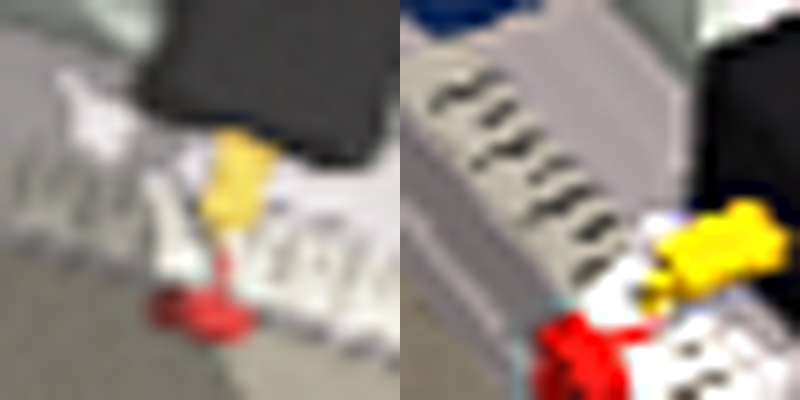

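Top half: the blade (240,180) is nearly above the red line (222,262). Scene half: the blade tip (650,295) still looks short of the line end (655,325). The blade may stand higher than 29 mm, so I'll check with depth.

```bash
python3 - <<'E'
from h import *
for n,(r0,r1,c0,c1) in(("top",(208,224,417,430)),("scene",(284,300,398,418))):
    p,d=ctrl.snapshot(n);K,T=info(n);print(n)
    D=np.median([d]+[ctrl.snapshot(n)[1] for _ in range(6)],0)
    for v in range(r0,r1):
        for u in range(c0,c1):
            R,G,B=(int(k) for k in p[v,u]);t="Y" if min(R,G)-B>60 else "r" if R-G>60 else None
            if t and D[v,u]>0:
                w=T[:3,:3].T@(np.linalg.solve(K,[u,v,1.])*D[v,u]-T[:3,3]);j=JR.T@(w-JO);print(t,v,u,(R,G,B),j.round(1).tolist())
print(ctrl.current_t())
E
```

```text
top
Y 209 424 (195, 162, 79) [-24.7, -86.2, 35.1]
Y 210 423 (230, 203, 135) [-27.5, -84.4, 36.9]
Y 210 424 (246, 217, 101) [-26.7, -86.8, 34.7]
Y 210 425 (236, 201, 96) [-26.1, -88.7, 35.1]
Y 210 426 (201, 167, 79) [-25.4, -90.9, 34.2]
Y 211 423 (226, 203, 116) [-29.4, -85.2, 35.6]
Y 211 424 (246, 226, 107) [-28.8, -87.3, 35.4]
Y 211 425 (247, 224, 106) [-28.0, -89.5, 34.3]
Y 211 426 (234, 202, 101) [-27.5, -91.3, 35.0]
Y 212 423 (226, 195, 90) [-31.3, -85.9, 35.2]
Y 212 424 (244, 222, 106) [-30.8, -87.7, 35.9]
Y 212 425 (244, 223, 105) [-30.1, -89.8, 35.3]
Y 212 426 (234, 214, 143) [-27.2, -96.4, 13.8]
Y 213 423 (241, 215, 99) [-33.3, -86.5, 35.0]
Y 213 424 (244, 220, 105) [-32.9, -88.1, 37.0]
Y 213 425 (244, 225, 104) [-32.1, -90.5, 35.0]
Y 214 422 (223, 199, 102) [-35.9, -85.1, 34.8]
Y 214 423 (247, 227, 105) [-35.4, -86.9, 35.8]
Y 214 424 (246, 222, 106) [-34.8, -88.9, 35.8]
Y 214 425 (240, 217, 105) [-34.1, -91.1, 34.8]
Y 215 423 (218, 184, 88) [-37.4, -87.5, 35.9]
Y 215 424 (237, 212, 93) [-36.7, -89.5, 35.5]
Y 215 425 (224, 198, 113) [-35.4, -93.1, 27.9]
r 218 423 (204, 117, 1
[... 158 characters left out ...]
, 30.1]
r 220 423 (199, 106, 101) [-46.5, -92.4, 26.2]
r 221 420 (134, 52, 50) [-50.8, -85.9, 31.3]
r 221 421 (196, 66, 63) [-50.1, -87.9, 31.2]
r 221 422 (226, 72, 69) [-49.5, -89.9, 31.3]
r 221 423 (220, 76, 72) [-49.0, -91.8, 31.8]
r 221 424 (217, 105, 103) [-48.2, -94.0, 30.4]
r 222 420 (120, 51, 48) [-52.6, -87.0, 28.9]
r 222 421 (172, 62, 59) [-52.0, -88.7, 30.1]
r 222 422 (225, 73, 71) [-51.6, -90.4, 31.5]
r 222 423 (234, 78, 73) [-50.8, -92.8, 29.8]
r 222 424 (236, 73, 70) [-50.2, -94.8, 29.7]
r 222 425 (189, 83, 78) [-47.5, -102.1, 5.1]
r 223 422 (149, 56, 53) [-53.0, -92.6, 24.0]
r 223 423 (172, 55, 54) [-52.8, -93.4, 29.5]
r 223 424 (203, 86, 79) [-52.2, -95.3, 29.9]
scene
22.6417
```

The depth shows the blade's top face at z≈35, with the red line at about 30. So parallax hid about 2 mm of the gap, and both views agree on roughly 2 mm remaining. I'll wind 40° more and measure with the heights corrected.

```bash
cat > m.py <<'E'
from h import *
def meas(save):
    ps=[ctrl.snapshot("top")[0].astype(float) for _ in range(4)];q=np.mean(ps,0);s,_=ctrl.snapshot("scene")
    cv2.imwrite(f"pics/top{save}.png",q[...,::-1]);cv2.imwrite(f"pics/scene{save}.png",s[...,::-1])
    Y=np.clip((np.minimum(q[...,0],q[...,1])-q[...,2])/117,0,1);Rd=np.clip(q[...,0]-q[...,1]-6,0,None)
    jy=lambda u,v,z:(JR.T@(ray("top",(u,v),z)-JO))[1]
    for v in(210,211,212,213,214,215):
        w=Y[v,415:434];w=np.where(w<.1,0,w);c=np.arange(415,434)
        m=c[w>.9]
        if len(m)==0: continue
        L=m[0]-.5-w[:m[0]-415].sum();Rr=m[-1]+.5+w[m[-1]-414:].sum()
        print(v,"L %.2f R %.2f"%(L,Rr),"y R@35 %.1f  L@35 %.1f L@29 %.1f centre(35) %.1f centre(29L) %.1f"%(jy(Rr,v,35.3),jy(L,v,35.3),jy(L,v,29),(jy(Rr,v,35.3)+jy(L,v,35.3))/2,(jy(Rr,v,35.3)+jy(L,v,29))/2))
    for v in(217,218,219):
        w=Rd[v,420:427];w=np.where(w<8,0,w);u=(w*np.arange(420,427)).sum()/w.sum();print("line",v,round(u,2),round(jy(u,v,29.5),2))
    a=cv2.resize(cv2.imread(f"pics/top{save}.png")[200:228,408:436],(400,400),interpolation=cv2.INTER_CUBIC);b=cv2.resize(cv2.imread(f"pics/scene{save}.png")[272:300,390:418] if 0 else cv2.imread(f"pics/scene{save}.png")[272:300,360:388],(400,400),interpolation=cv2.INTER_CUBIC)
    cv2.imwrite(f"pics/c{save}.png",np.hstack([a,b]))
E
python3 - <<'E'
from m import *
meas(6);print("---")
f0=np.array(ctrl.current_force());print(wind(-402,-442,270,f0=f0,speed=100,step=10),ctrl.current_t());meas(7)
E
```

```text
210 L 422.92 R 426.62 y R@35 -91.9  L@35 -84.6 L@29 -85.9 centre(35) -88.2 centre(29L) -88.9
211 L 422.75 R 426.56 y R@35 -92.4  L@35 -84.8 L@29 -86.1 centre(35) -88.6 centre(29L) -89.2
212 L 422.43 R 426.10 y R@35 -92.0  L@35 -84.7 L@29 -86.0 centre(35) -88.4 centre(29L) -89.0
213 L 421.99 R 425.83 y R@35 -92.1  L@35 -84.4 L@29 -85.7 centre(35) -88.2 centre(29L) -88.9
214 L 421.67 R 425.83 y R@35 -92.6  L@35 -84.4 L@29 -85.7 centre(35) -88.5 centre(29L) -89.1
215 L 422.22 R 425.38 y R@35 -92.3  L@35 -86.0 L@29 -87.3 centre(35) -89.2 centre(29L) -89.8
line 217 423.0 -89.94
line 218 423.25 -91.01
line 219 423.2 -91.49
---
(np.float64(-442.0), np.float64(4.373525983567087)) 23.8917
210 L 423.72 R 427.23 y R@35 -93.1  L@35 -86.1 L@29 -87.4 centre(35) -89.6 centre(29L) -90.3
211 L 423.54 R 427.06 y R@35 -93.3  L@35 -86.4 L@29 -87.7 centre(35) -89.8 centre(29L) -90.5
212 L 423.13 R 426.93 y R@35 -93.7  L@35 -86.1 L@29 -87.4 centre(35) -89.9 centre(29L) -90.5
213 L 422.78 R 426.77 y R@35 -93.9  L@35 -86.0 L@29 -87.3 centre(35) -90.0 centre(29L) -90.6
214 L 422.34 R 426.60 y R@35 -94.2  L@35 -85.7 L@29 -87.0 centre(35) -89.9 centre(29L) -90.6
215 L 422.69 R 426.26 y R@35 -94.1  L@35 -87.0 L@29 -88.3 centre(35) -90.5 centre(29L) -91.2
line 217 423.3 -90.54
line 218 423.25 -91.02
line 219 423.21 -91.51[ WARN:0@5.866] global loadsave.cpp:1063 imwrite_ Unsupported depth image for selected encoder is fallbacked to CV_8U.
```

View pics/c7.png

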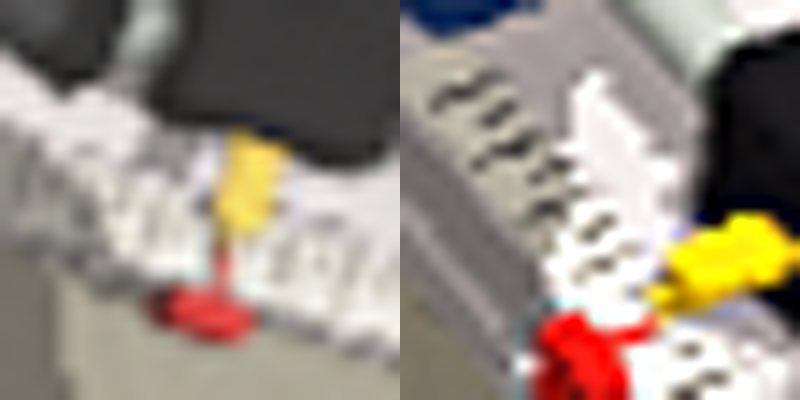

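```bash
python3 - <<'E'
from m import *
f0=np.array(ctrl.current_force());print(wind(-442,-457,270,f0=f0,speed=60,step=7.5),ctrl.current_t());meas(8)
# narrow tip: yellow+dark rows near 215-217, R-B and G-B
q=cv2.imread("pics/top8.png")[...,::-1].astype(int)
for v in range(214,220): print(v,[tuple(int(k) for k in x) for x in q[v,420:429]])
# scene: subpixel tip/line via depth of yellow/red pixels
K,T=info("scene");p,_=ctrl.snapshot("scene");D=np.median([ctrl.snapshot("scene")[1] for _ in range(9)],0)
for v in range(284,299):
    for u in range(374,388):
        R,G,B=(int(k) for k in p[v,u]);t="Y" if min(R,G)-B>60 else "r" if R-max(G,B)>60 else None
        if t and D[v,u]>0:
            j=JR.T@(T[:3,:3].T@(np.linalg.solve(K,[u,v,1.])*D[v,u]-T[:3,3])-JO);print(t,v,u,(R,G,B),j.round(1).tolist())
E
```

```text
(np.float64(-457.0), np.float64(1.9348213656661353)) 24.6583
211 L 423.78 R 427.84 y R@35 -94.9  L@35 -86.8 L@29 -88.1 centre(35) -90.9 centre(29L) -91.5
212 L 423.57 R 427.22 y R@35 -94.2  L@35 -87.0 L@29 -88.3 centre(35) -90.6 centre(29L) -91.3
213 L 423.17 R 426.92 y R@35 -94.2  L@35 -86.8 L@29 -88.1 centre(35) -90.5 centre(29L) -91.1
214 L 422.53 R 426.87 y R@35 -94.7  L@35 -86.1 L@29 -87.4 centre(35) -90.4 centre(29L) -91.0
215 L 422.90 R 426.75 y R@35 -95.0  L@35 -87.4 L@29 -88.7 centre(35) -91.2 centre(29L) -91.8
line 217 423.36 -90.65
line 218 423.29 -91.09
line 219 423.21 -91.52
214 [(225, 222, 212), (172, 168, 163), (123, 120, 116), (208, 177, 100), (243, 218, 100), (244, 220, 103), (236, 207, 96), (178, 157, 114), (198, 191, 196)]
215 [(219, 214, 202), (207, 202, 193), (174, 170, 160), (176, 152, 94), (233, 206, 92), (245, 225, 102), (236, 210, 100), (220, 201, 172), (211, 204, 208)]
216 [(215, 208, 197), (226, 224, 212), (192, 190, 180), (116, 106, 80), (209, 186, 110), (219, 196, 127), (221, 208, 174), (224, 218, 203), (200, 195, 190)]
217 [(232, 229, 222), (238, 235, 22
[... 2579 characters left out ...]
r 294 377 (245, 104, 85) [-40.3, -91.1, 27.9]
Y 294 378 (252, 238, 1) [-39.1, -92.0, 28.2]
Y 294 379 (215, 195, 48) [-36.3, -91.1, 25.9]
r 295 374 (238, 67, 58) [-44.8, -89.5, 26.3]
r 295 375 (254, 40, 28) [-44.6, -91.7, 28.4]
r 295 376 (244, 0, 0) [-43.2, -92.5, 28.4]
r 295 377 (213, 94, 90) [-41.0, -92.2, 27.0]
r 296 374 (254, 11, 4) [-48.2, -94.1, 30.2]
r 296 375 (235, 133, 118) [-44.7, -92.2, 26.6]
r 297 374 (251, 12, 3) [-48.6, -94.9, 28.9]
r 297 375 (233, 95, 82) [-47.4, -95.8, 29.2]
r 298 374 (255, 23, 14) [-49.9, -96.8, 29.2]
r 298 375 (255, 0, 0) [-48.0, -96.9, 28.3][ WARN:0@7.857] global loadsave.cpp:1063 imwrite_ Unsupported depth image for selected encoder is fallbacked to CV_8U.
```

View pics/c8.png

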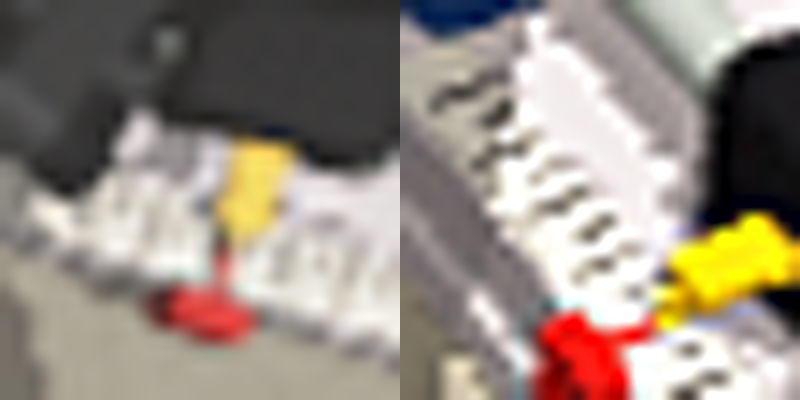

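Scene half: the yellow tip now meets the end of the red line at (655,318). Top half: blade axis at -91.2 against the line at -91.1. Aligned in both views to about 0.3 mm, so I'll let go and check.

```bash
python3 - <<'E'
from m import *
ctrl.gripper_to(36);p=ctrl.current_tcp_pos()
ctrl.line_to([p[0],p[1],340],speed=150)
ctrl.move_pose([420,-120,400],[180,0,53])
ctrl.wait(.3);meas(9);print(ctrl.current_t())
p,d=ctrl.snapshot("top");K,T=info("top");v,u=np.mgrid[:400,:640]
W=((np.stack([u,v,np.ones_like(u)],-1)@np.linalg.inv(K).T*d[...,None]-T[:3,3])@T[:3,:3])[d>0]
N=W[np.hypot(W[:,0]-528,W[:,1]-93)<18];print("hub z",np.median(N[:,2]))
cv2.imwrite("pics/end.png",cv2.resize(p[120:280,210:450,::-1],None,fx=3,fy=3,interpolation=cv2.INTER_CUBIC))
E
```

```text
215 L 422.71 R 426.32 y R@35 -94.2  L@35 -87.0 L@29 -88.3 centre(35) -90.6 centre(29L) -91.2
line 217 423.43 -90.8
line 218 423.32 -91.16
line 219 423.28 -91.64
27.7583
hub z 97.34607520191926[ WARN:0@9.882] global loadsave.cpp:1063 imwrite_ Unsupported depth image for selected encoder is fallbacked to CV_8U.
```

View pics/end.png

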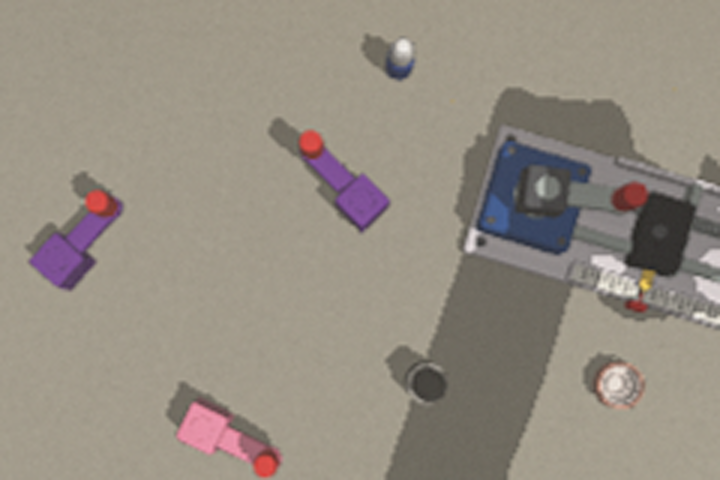

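The crank is seated at (545,190) with its handle free, and the yellow pointer at (645,280) lines up with the red rider at (638,303). The pots, the dropper and the look-alikes stand where they were. Handing in.

```bash
python3 -c "
from plant import ctrl
print(ctrl.close_job())"
```

```text
the job is handed in; nothing more can be done
None
```

The crank is fully down on the spindle, wound by its red handle until the pointer met the rider's line to within about 0.3 mm by camera, then let go; nothing else was seen to move, and the job was handed in at about 28 s.

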